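# Fill the glass-dryer drawer so that it shuts

### The arm

A 6-joint arm with a two-finger parallel gripper is mounted at the origin on a cart in front of the work surface, level with it; the furniture and walls round the work are solid. World frame = base frame: x ahead of the robot, y to its left, z up, the work surface at z = 0. Lengths are in mm, angles in rad, forces in N, time in s.
With the tool pointing down it reaches from about 400 to 825 mm from the base axis. Payload 7 kg.
Tool frame: the origin (TCP) lies at the very end of the fingers, on their centre line; the grasp point (between the pads) lies 19 mm behind it; z points along the fingers, y is the line along which they close (so a half turn about z gives the same grasp; the last joint's range is limited). The gripper opens to 88 mm and grips with 3 to 60 N. Pads are 19 mm wide; open, the fingers measure 130 mm over their backs; the gripper's body (78 mm by 193 mm) begins 47 mm behind the grasp point.
Start: joints at [-0.946, 0.359, 0.012, 0, -1.224, -0.288], TCP at [223.039, -637.063, 226.561] pointing down, gripper open.
Joint ranges: [-3.07, 3.07], [-1.43, 2.12], [-1.02, 1.25], [-3.03, 1.67], [-3.05, -0], [-3.03, 3.03]. Speed limits (rad/s): [2.39, 2.39, 3.01, 3.14, 3.14, 3.14].

### API

Orientations are given as a unit quaternion [x, y, z, w].
In Python, from plant import bot gives the robot as it stands. Calls block until the motion is done:
- bot.move_ptp(position, orientation): joint-space move of the TCP to a pose.
- bot.line_to(position, velocity=150, ori=None): straight line of the TCP; ori=None keeps the orientation; velocity is the mean speed in mm/s.
- bot.move_joints(angles): joint-space move.
- bot.move_gripper(opening, force=None): finger opening in mm; force is the grip in N (None keeps the last); returns when the fingers have stopped.
- bot.pause(seconds).
- bot.solve_ik(position, orientation): joint angles nearest the present ones, or None.
- bot.read_state(): the state.
- bot.camera(name): name is "scene" or "top" or "wrist"; returns the picture (420x560x3 uint8, red, green, blue); there is no depth.
- bot.get_calibration(name): a dict with "fx", "fy", "cx", "cy" (pixels), "view" (4x4, takes a point from world to camera coordinates); the wrist camera has in their place "T_tool_cam" (4x4, takes a point from camera to tool coordinates, whose origin is the TCP and whose axes are the flange's). Camera axes: x right, y up, looking along -z (the intrinsics and any distortion apply to the point x, -y, -z); pixel columns grow to the right and rows downward; lengths in mm; the calibration is good to about 2 mm. A picture is of the moment at which its call begins: read the wrist's pose just before it. get_calibration takes no time and is no camera call.
A pose or a line that the arm cannot do raises bot.Unreachable and nothing moves.
- bot.close_job(): hands the job in; it is judged then, once.
The state is a dict: "t": time; "joint_pos": joint angles; "qvel": joint speeds; "tau": joint torques, N m; "tcp_pos": TCP position; "eef_rot": TCP orientation; "contact_force": force on the tool from outside, world axes, zero at the start; "moment": the same for the moment, N m; "width": finger opening in mm; "finger_force": force on a finger pad.
Only numpy, scipy, OpenCV 4.12 (cv2) and the standard library are available. Lean on these libraries where they do the work, as an engineer would, in place of code of your own. Each camera call takes 0.05 s, during which the arm holds its last target. There are 200 camera calls.

### The job

The drawer of the glass dryer will not shut because one tall glass stands among the short tumblers in it. Lift the tall glass out and stand it upright anywhere free on the worktop, put the two short tumblers that are waiting on the worktop, still mouth down, into the two empty cells so that every cell holds one tumbler, and slide the drawer gently until it is fully shut. Set every glass down rather than letting it drop, do not tip any over, and leave the roll of labels where it lies.

Things in the scene. Friction and masses are not known exactly. Their poses are not given: they have to be found in the camera images.
- loaded_1: short straight-sided clear glass tumbler standing mouth down, 66 mm at its mouth (below), 60 mm at 60 mm height, 57 mm at 80 mm height; origin at the centre of its mouth on whatever it stands on, z up along its axis; 88 mm tall; starts in a cell of the drawer and belongs there
- loaded_2: short straight-sided clear glass tumbler standing mouth down, 68 mm at its mouth (below), 60 mm at 60 mm height, 57 mm at 80 mm height; origin at the centre of its mouth on whatever it stands on, z up along its axis; 90 mm tall; starts in a cell of the drawer and belongs there
- loaded_3: short straight-sided clear glass tumbler standing mouth down, 66 mm at its mouth (below), 60 mm at 60 mm height, 57 mm at 80 mm height; origin at the centre of its mouth on whatever it stands on, z up along its axis; 88 mm tall; starts in a cell of the drawer and belongs there
- loaded_4: short straight-sided clear glass tumbler standing mouth down, 68 mm at its mouth (below), 60 mm at 60 mm height, 57 mm at 80 mm height; origin at the centre of its mouth on whatever it stands on, z up along its axis; 90 mm tall; starts in a cell of the drawer and belongs there
- tall_glass: tall clear glass standing mouth up in one of the drawer's cells, 120 mm tall, 70 mm across at the rim, 68 mm at 100 mm height, 64 mm at half height, 60 mm at the foot; hollow; origin at the centre of its foot, z up along its axis; too tall for the drawer's opening
- waiting_1: short straight-sided clear glass tumbler standing mouth down, 66 mm at its mouth (below), 60 mm at 60 mm height, 57 mm at 80 mm height; origin at the centre of its mouth on whatever it stands on, z up along its axis; 88 mm tall; starts on the worktop
- waiting_2: short straight-sided clear glass tumbler standing mouth down, 68 mm at its mouth (below), 60 mm at 60 mm height, 57 mm at 80 mm height; origin at the centre of its mouth on whatever it stands on, z up along its axis; 90 mm tall; starts on the worktop
- glass_drawer (a joint): how far the drawer has been pushed in (m): 0 is pulled out to the end of its travel, 0.225 is fully shut with the front panel against the cabinet
- drawer_lip (a point): middle of the outer face of the pull lip, 300 mm wide and 20 mm high, along the top of the drawer's steel front panel; 122 mm above the worktop. The panel is 320 mm wide, reaches from 20 to 132 mm above the worktop; its outer face is 15 mm and its inner face 27 mm behind this point. x points the way the drawer slides shut, y left along the panel, z up
- cell_1 (a point): centre of the floor of the front left cell (seen from the robot) of the wire rack in the drawer, 30 mm above the worktop; each cell is 83 x 83 mm inside, at 86 mm pitch, with wire dividers 3 mm thick and 42 mm high; axes as drawer_lip
- cell_2 (a point): centre of the floor of the front middle cell (seen from the robot) of the wire rack in the drawer, 30 mm above the worktop; each cell is 83 x 83 mm inside, at 86 mm pitch, with wire dividers 3 mm thick and 42 mm high; axes as drawer_lip
- cell_3 (a point): centre of the floor of the front right cell (seen from the robot) of the wire rack in the drawer, 30 mm above the worktop; each cell is 83 x 83 mm inside, at 86 mm pitch, with wire dividers 3 mm thick and 42 mm high; axes as drawer_lip
- cell_4 (a point): centre of the floor of the rear left cell (seen from the robot) of the wire rack in the drawer, 30 mm above the worktop; each cell is 83 x 83 mm inside, at 86 mm pitch, with wire dividers 3 mm thick and 42 mm high; axes as drawer_lip
- cell_5 (a point): centre of the floor of the rear middle cell (seen from the robot) of the wire rack in the drawer, 30 mm above the worktop; each cell is 83 x 83 mm inside, at 86 mm pitch, with wire dividers 3 mm thick and 42 mm high; axes as drawer_lip
- cell_6 (a point): centre of the floor of the rear right cell (seen from the robot) of the wire rack in the drawer, 30 mm above the worktop; each cell is 83 x 83 mm inside, at 86 mm pitch, with wire dividers 3 mm thick and 42 mm high; axes as drawer_lip
- rack_middle (a point): middle of the floor of the rack, where its six cells meet in the centre line; 30 mm above the worktop; axes as drawer_lip
- opening_top (a point): middle of the upper front edge of the opening of the glass dryer, a low fixed stainless steel cabinet 225 mm deep, 320 mm wide and 145 mm high; 133 mm above the worktop, 103 mm above the drawer's floor. Axes as drawer_lip: the cabinet lies ahead along x. A grey blower housing 50 mm high stands on the rear half of its top
- tape_roll: roll of blank cream labels lying flat on the worktop, a ring 61 mm across x 25 mm high, a bystander; origin at the centre of its underside

How it is judged (in metres and radians):
At the end, for the whole second after the job is handed in: The drawer is shut (within 5 mm), each of the six short tumblers stands flat on the floor of the rack (its mouth's centre less than 4 mm above it), which with the dividers means mouth down in a cell of its own, and the tall glass stands upright (within 0.08 rad) on the worktop (value of joint glass_drawer above 0.22 m and horizontal distance between each of loaded_1, loaded_2, loaded_3, loaded_4, waiting_1, waiting_2 and rack_middle below 0.115 m and z of each of loaded_1, loaded_2, loaded_3, loaded_4, waiting_1, waiting_2 in the frame of rack_middle below 0.004 m and height (world z) of tall_glass between -0.008 and 0.008 m and angle between tall_glass's own z axis and vertical below 0.08 rad); the robot touches nothing.
It fails at once if a glass is dropped or struck (it comes down or is moved faster than 0.8 m/s, as after a fall of 33 mm, with its foot less than 50 mm above the worktop) ((linear speed of waiting_1 above 0.8 m/s and height (world z) of waiting_1 below 0.05 m) or (linear speed of waiting_2 above 0.8 m/s and height (world z) of waiting_2 below 0.05 m) or (linear speed of tall_glass above 0.8 m/s and height (world z) of tall_glass below 0.05 m)).
It fails at once if a glass is tipped over while being handled (angle between any of waiting_1, waiting_2, tall_glass's own z axis and vertical above 0.7 rad).
It fails at once if the roll of labels is pushed aside (distance of tape_roll from where it was at the start of the episode above 0.04 m).
It fails at once if the drawer is slammed (faster than 0.5 m/s) (velocity of joint glass_drawer above 0.5 m/s).
It also fails if it takes over 69 s, if anything falls off the work surface, if the arm or the gripper's body presses on something with over 40 N, if the wrist force passes 120 N, or if a joint passes its speed limit or range.

## Working session

There is one attempt and no reset: what is moved stays moved. The work goes in short steps, each a Python script; the robot and the scene stay as the last script left them, time stands still between calls to the robot, and variables do not carry over. Pictures are saved under pics/ and viewed, at most 10 in all, crops included, and the job is handed in when it is done.

```bash
mkdir -p pics; ls; python3 - <<'E'
from plant import bot
import cv2,numpy as np
for n in("scene","top"):
    cv2.imwrite(f"pics/{n}0.png",cv2.cvtColor(bot.camera(n),cv2.COLOR_RGB2BGR))
    c=bot.get_calibration(n);print(n,{k:np.round(v,3).tolist() for k,v in c.items()})
print(bot.get_calibration("wrist"));print(bot.read_state())
E
```

```text
pics
scene {'fx': 524.301, 'fy': 524.301, 'cx': 281.29, 'cy': 214.16, 'view': [[-0.71, -0.704, -0.017, 436.053], [0.521, -0.541, 0.66, -332.332], [-0.474, 0.46, 0.751, -1039.941], [0.0, 0.0, 0.0, 1.0]]}
top {'fx': 392.865, 'fy': 392.865, 'cx': 279.721, 'cy': 214.441, 'view': [[0.001, -1.0, 0.01, 16.801], [0.992, 0.002, 0.129, -551.366], [-0.129, 0.01, 0.992, -1087.914], [0.0, 0.0, 0.0, 1.0]]}
{'fx': 317.62281342325804, 'fy': 317.62281342325804, 'cx': 279.76177104897437, 'cy': 210.88427060692229, 'T_tool_cam': array([[-7.27144920e-05,  9.63954350e-01,  2.66067670e-01,
         7.17082447e+01],
       [ 9.99999989e-01,  1.04497140e-04, -1.05296452e-04,
         5.58212794e-01],
       [-1.29304284e-04,  2.66067659e-01, -9.63954347e-01,
        -1.57231885e+02],
       [ 0.00000000e+00,  0.00000000e+00,  0.00000000e+00,
         1.00000000e+00]])}
{'t': 0.1, 'joint_pos': array([-9.45917704e-01,  3.59292823e-01,  1.11666797e-02, -2.99473641e-04,
       -1.22415003e+00, -2.88098056e-01]), 'qvel': array([ 0.00103659, -0.00144975,  0.00104925,  0.00109383,  0.00035981,
        0.00101365]), 'tau': array([-1.60758365e-03, -5.84164596e+01,  2.93748593e+01,  7.01554388e+00,
        1.01484740e-02, -6.37810581e-05]), 'tcp_pos': array([ 222.8728876 , -636.6696962 ,  225.73960142]), 'eef_rot': array([-1.67545315e-01,  9.85864088e-01,  7.26222675e-04, -1.99782136e-04]), 'contact_force': array([-0.96751099,  0.66063114,  0.09426501]), 'moment': array([ 0.01131485, -0.01011715,  0.03123389]), 'finger_force': 0.0, 'width': 87.52047388290688}
```

View pics/top0.png

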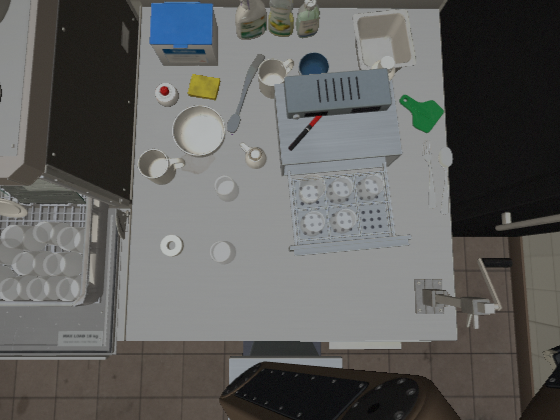

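View pics/scene0.png

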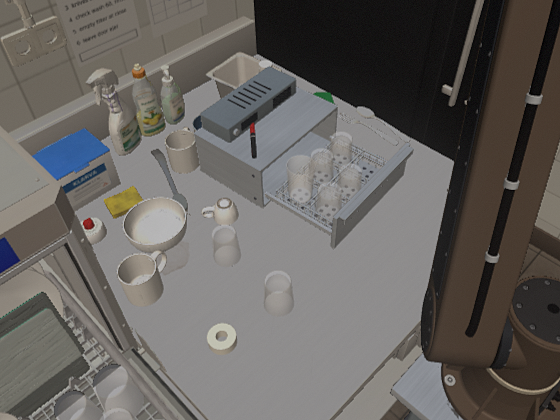

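The top view shows the drawer at about (345,205) with its front right cell (372,218) empty. The waiting tumblers are at (225,187) and (222,252), and the label roll is at (171,245). In the scene view the tall glass looks to be in the rear left cell, at (299,178). I'll enlarge both views.

```bash
python3 - <<'E'
import cv2,numpy as np
t=cv2.imread("pics/top0.png");s=cv2.imread("pics/scene0.png")
a=cv2.resize(t[150:265,270:425],(800,594),interpolation=cv2.INTER_CUBIC)
b=cv2.resize(s[120:260,250:420],(400,329),interpolation=cv2.INTER_CUBIC)
c=cv2.resize(t[170:270,150:250],(400,400),interpolation=cv2.INTER_CUBIC)
d=cv2.resize(s[215:360,190:310],(331,400),interpolation=cv2.INTER_CUBIC)
cv2.imwrite("pics/a.png",a)
o=np.zeros((600,800,3),np.uint8);o[:329,:400]=b
o[:400,400:800]=c;o[329:600,:224]=cv2.resize(d,(224,271));cv2.imwrite("pics/b.png",o)
E
```

```text
(no output)
```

View pics/a.png

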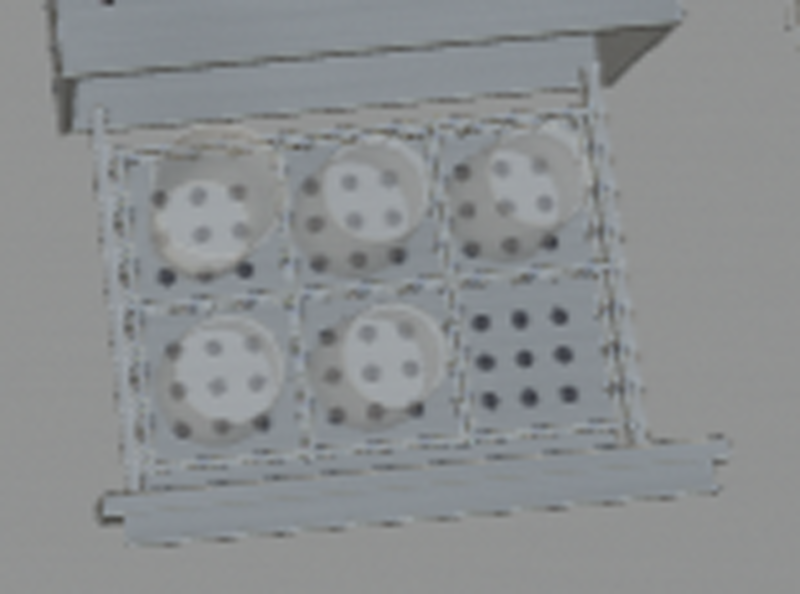

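View pics/b.png

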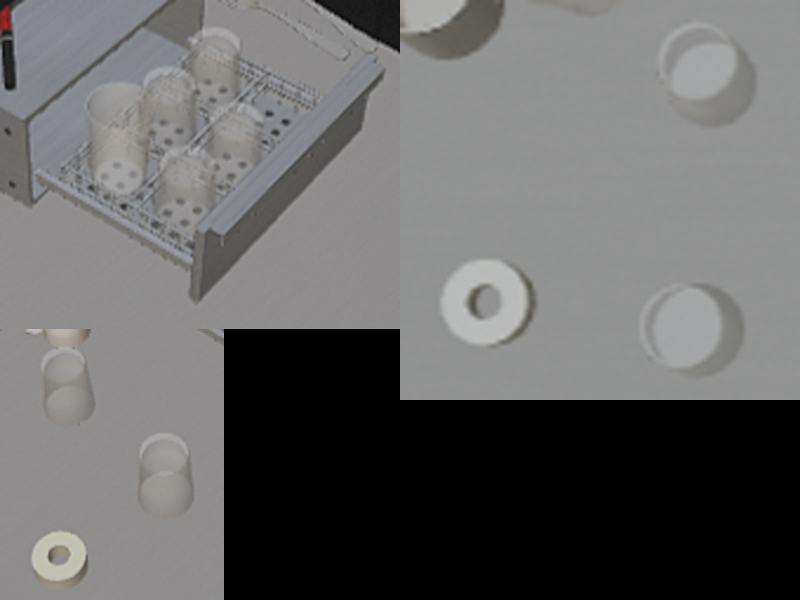

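The crops show the tall glass in the rear left cell (cell_4), with its mouth up and higher than the rest. cell_3 is empty, with its 3x3 holes visible. The waiting tumblers' top discs are at about (225,187) and (222,251) in the top view. Next I'll get coarse positions by ray casting.

```bash
cat > h.py <<'E'
from plant import bot
import cv2,numpy as np
from scipy.spatial.transform import Rotation as R
def cam(name,st=None):
    c=bot.get_calibration(name)
    if name=="wrist":
        T=np.eye(4);T[:3,:3]=R.from_quat(st["eef_rot"]).as_matrix();T[:3,3]=st["tcp_pos"]
        M=T@c["T_tool_cam"]
    else: M=np.linalg.inv(c["view"])
    return c,M
def ray(c,M,uv,z):
    uv=np.atleast_2d(uv).astype(float)
    d=np.c_[(uv[:,0]-c["cx"])/c["fx"],-(uv[:,1]-c["cy"])/c["fy"],-np.ones(len(uv))]@M[:3,:3].T
    o=M[:3,3];return (o+d*((z-o[2])/d[:,2])[:,None])[:,:2]
def proj(c,M,p):
    q=(np.atleast_2d(p)-M[:3,3])@M[:3,:3]
    return np.c_[c["cx"]+c["fx"]*q[:,0]/-q[:,2],c["cy"]+c["fy"]*q[:,1]/q[:,2]]
def down(psi): # tool x axis heading psi, closing axis heading psi-90deg
    return (R.from_euler("z",psi)*R.from_euler("x",np.pi)).as_quat()
E
python3 - <<'E'
from h import *
c,M=cam("top");f=lambda u,v:(270+u/(800/155),150+v/(594/115))
print("cell3",ray(c,M,f(524,357),30))
print("holes3 row",ray(c,M,[f(482,323),f(560,317),f(489,401),f(568,394)],30))
print("tall rim",ray(c,M,f(222,198),150),"tall foot",ray(c,M,f(202,226),30))
print("lip outer edge L,R top",ray(c,M,[f(128,545),f(720,490)],122))
print("cab front bottomtop edge",ray(c,M,[f(60,77),f(683,17)],145))
for u,v,z in((697,60,88),(712,82,0),(682,326,88),(698,330,0)):
    print("w",z,ray(c,M,(150+(u-400)/4,170+v/4),z))
print("roll",ray(c,M,(171.5,245.3),25))
c,M=cam("scene")
# scene crop d: scale .5414 of (2.758) 
g=lambda u,v:(190+u/(224/120),215+(v-329)/(271/145))
print("scene mouths",ray(c,M,[g(69,405),g(166,494)],0)," tops",ray(c,M,[g(63,363),g(162,449)],88))
print("scene tall rim",ray(c,M,(250+117/2.353,120+104/2.35),150))
for p in (0.084,0.084+np.pi/4,0.084-np.pi/4):
    for q in((480,-90,300),(560,-10,110)):
        print(p,q,np.round(bot.solve_ik(q,down(p)),2) if bot.solve_ik(q,down(p)) is not None else None)
E
```

```text
cell3 [[ 539.0690891 -246.6122737]]
holes3 row [[ 558.13073306 -223.663052  ]
 [ 561.60473229 -267.44556751]
 [ 514.42694484 -226.38944486]
 [ 518.40953352 -270.53201507]]
tall rim [[604.84177249 -67.53076081]] tall foot [[612.69787084 -67.64409027]]
lip outer edge L,R top [[ 432.30764409  -20.93475284]
 [ 460.38181701 -321.77096044]]
cab front bottomtop edge [[ 668.11711859   13.75011491]
 [ 700.64067488 -305.09982405]]
w 88 [[625.82582861 170.64551914]]
w 0 [[627.42948521 170.99059127]]
w 88 [[443.70718501 177.25156725]]
w 0 [[443.94377925 177.90273101]]
roll [[463.39196481 325.92401353]]
scene mouths [[626.55198598 172.71477992]
 [443.60206713 179.53952453]]  tops [[624.02217741 173.51199329]
 [448.68827794 178.25839165]]
scene tall rim [[610.87231006 -62.44952221]]
0.084 (480, -90, 300) [ 0.22  0.   -0.26  0.   -1.3   1.44]
0.084 (560, -10, 110) [ 0.33  0.28 -0.4   0.   -0.9   1.32]
0.8693981633974482 (480, -90, 300) [ 0.22  0.   -0.26  0.   -1.3   2.22]
0.8693981633974482 (560, -10, 110) [ 0.33  0.28 -0.4   0.   -0.9   2.11]
-0.7013981633974483 (480, -90, 300) [ 0.22  0.   -0.26  0.   -1.3   0.65]
-0.7013981633974483 (560, -10, 110) [ 0.33  0.28 -0.4   0.   -0.9   0.54]
```

Both cameras agree to a few mm: the tall glass is at about (609,-67), the drawer yaw is about 0.09, and the cabinet front is 68 mm behind cell_4. I'll refine this with one wrist picture over the drawer and one over each tumbler.

```bash
python3 - <<'E'
from h import *
ims=[]
for i,(p) in enumerate([(560,-157,300),(600,171,240),(440,180,240)]):
    bot.move_ptp(p,down(0.09)); bot.pause(0.2)
    st=bot.read_state(); im=bot.camera("wrist")
    np.savez(f"w{i}.npz",im=im,q=st["eef_rot"],p=st["tcp_pos"]);print(st["t"],st["tcp_pos"],st["joint_pos"].round(2))
    b=cv2.cvtColor(im,cv2.COLOR_RGB2BGR)
    cv2.imwrite(f"pics/w{i}.png",cv2.resize(b,(800,600),interpolation=cv2.INTER_CUBIC) if i==0 else b)
    ims.append(b)
cv2.imwrite("pics/w12.png",np.hstack([cv2.resize(x[:,80:480],(400,420)) for x in ims[1:]]))
E
```

```text
2.4167 [ 559.86312454 -157.52847684  299.87442275] [ 0.06  0.17 -0.08 -0.   -1.32  1.6 ]
3.9333 [600.29232539 169.81661999 240.41494933] [ 0.59  0.27 -0.09  0.   -1.22  1.07]
4.8667 [440.63754743 180.00287802 239.75746826] [ 0.8   0.02 -0.39  0.   -1.17  0.86]
```

View pics/w0.png

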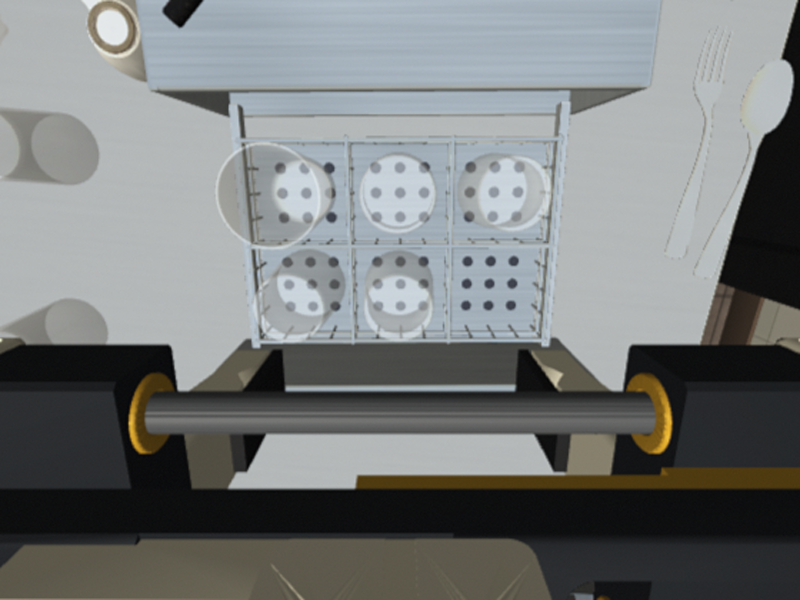

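View pics/w12.png

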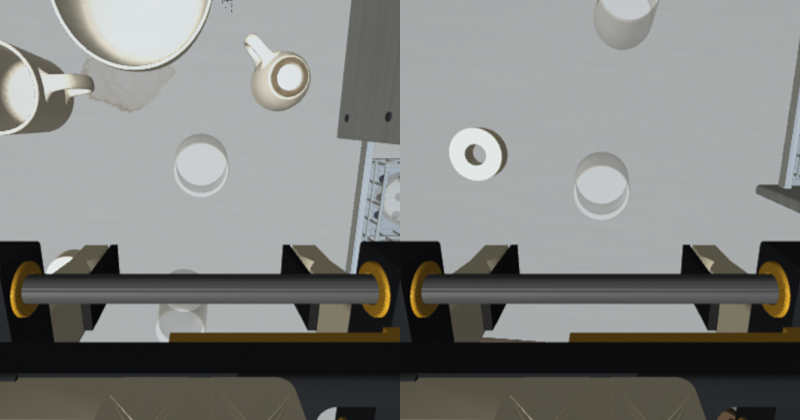

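The wrist view shows the holes clearly: the centre holes are at (490,284) for cell_3 and (306,192) for cell_4, in the enlarged picture. The tall rim is centred at about (270,196). In the crops the tumblers' closed ends are at about (201,169) and (602,192). Now I'll convert these and compare them with the model.

```bash
python3 - <<'E'
from h import *
def L(i):
    d=np.load(f"w{i}.npz");return cam("wrist",dict(eef_rot=d["q"],tcp_pos=d["p"]))
c,M=L(0);k=1/1.42857
P=ray(c,M,np.array([(311,284),(400,284),(490,284),(306,192),(400,192),(498,192)])*k,30)
print(P)
A=np.array([[-43,86],[-43,0],[-43,-86],[43,86],[43,0],[43,-86]],float)
# rigid fit
B=P-P.mean(0);yaw=np.arctan2((A[:,0]*B[:,1]-A[:,1]*B[:,0]).sum(),(A*B).sum())
Rm=np.array([[np.cos(yaw),-np.sin(yaw)],[np.sin(yaw),np.cos(yaw)]])
F=P.mean(0)+A@Rm.T
print("yaw",yaw,"mid",P.mean(0),"res",np.round(P-F,1).tolist(),"cells",F)
print("tall rim",ray(c,M,np.array([270,196])*k,150),"foot",ray(c,M,np.array([301,192])*k,33))
print("cab front",ray(c,M,np.array([(150,90),(652,87)])*k,145))
for i,uv in((1,(281,169)),(2,(282,192))):
    c,M=L(i);print("w",i,ray(c,M,uv,89), "r px",27*(M[2,3]-89)/317)
E
```

```text
[[ 522.71105536  -74.24038282]
 [ 530.33833297 -159.94095957]
 [ 538.05152125 -246.6068341 ]
 [ 608.88666619  -66.52046813]
 [ 616.51789662 -152.25218377]
 [ 624.47408128 -241.63454073]]
yaw 0.08601290563726187 mid [ 573.49659228 -156.86589485] res [[-0.6, 0.6], [-0.3, 0.6], [0.0, -0.4], [-0.1, 1.0], [0.2, 0.9], [0.7, -2.8]] cells [[ 523.26756362  -74.8778184 ]
 [ 530.65555597 -160.55989103]
 [ 538.04354832 -246.24196365]
 [ 608.94963624  -67.48982605]
 [ 616.33762859 -153.17189868]
 [ 623.72562094 -238.8539713 ]]
tall rim [[610.52343001 -66.56534799]] foot [[608.64143793 -62.58288713]]
cab front [[ 668.97120024   11.15911586]
 [ 698.81800579 -304.47857813]]
w 1 [[628.64195907 171.6991183 ]] r px 26.291943094900798
w 2 [[446.33110443 178.77578809]] r px 26.230255297015788
```

The wrist fit agrees with the top view to about 1–2 mm, with residuals under 3 mm and a 60–70 mm gap to the cabinet, as expected. Now the tall glass.

```bash
cat >> h.py <<'E'
D=0.088+np.pi/4   # fingers close front-left / rear-right in drawer frame
def pick(xy,psi,z,force,ztop,zlift,opening=88):
    bot.move_gripper(opening); bot.move_ptp([*xy,ztop],down(psi))
    bot.line_to([*xy,z],100); f=bot.read_state()["contact_force"].round(1)
    w=bot.move_gripper(40,force); bot.pause(0.2); s=bot.read_state()
    print("grip",s["t"],s["width"],s["finger_force"],f,s["contact_force"].round(1))
    if s["width"]<50: raise SystemExit("missed")
    bot.line_to([*xy,zlift],150); bot.pause(0.2); s=bot.read_state()
    print("lifted",s["t"],s["width"],s["finger_force"],s["contact_force"].round(1))
def place(xy,psi,z,zhi,opening=88,zup=None):
    """z: expected TCP height at touchdown"""
    bot.move_ptp([*xy,zhi],down(psi)); bot.line_to([*xy,z+6],120); bot.pause(0.3)
    f0=bot.read_state()["contact_force"][2]; zz=z+6
    while zz>z-4:
        zz-=1; bot.line_to([*xy,zz],20); df=bot.read_state()["contact_force"][2]-f0
        if df>3: break
    s=bot.read_state();print("touch",s["t"],zz-z,df,s["tcp_pos"].round(1))
    bot.move_gripper(opening); bot.line_to([*xy,zup or zhi],120)
E
python3 - <<'E'
from h import *
pick((609.3,-66.5),D,110,20,185,255)
place((500,68),D,80,220)
print(bot.read_state()["t"])
im=bot.camera("scene");im2=bot.camera("top")
cv2.imwrite("pics/s1.png",cv2.cvtColor(np.hstack([im[100:350,150:450],im2[120:370,150:450]]),cv2.COLOR_RGB2BGR))
E
```

```text
grip 7.95 68.24813722157937 20.000382013677154 [-0.1 -0.3  0.6] [-1.5  1.4  5.4]
lifted 9.2667 68.56623616350346 19.99971544719301 [ 0.2 -0.3 -1.4]
touch 13.075 0 5.595265778873165 [500.3  68.1  80.4]
14.9833
```

View pics/s1.png

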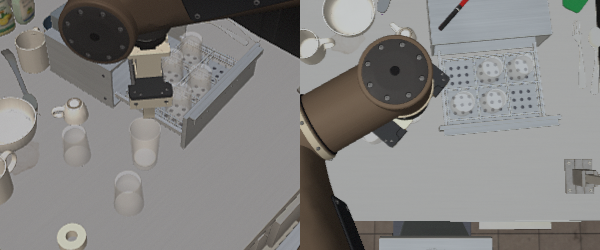

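The tall glass stands upright on the worktop at (145,140) in the left half, and cell_4 is now empty. Now the two tumblers.

```bash
python3 - <<'E'
from h import *
pick((627.3,171.5),0.09,60,25,200,240)
place((609,-67),D,90,240)
pick((445.3,178.5),1.5,60,25,200,240)
place((538.1,-246.4),D,90,240)
bot.move_gripper(0);bot.move_ptp([400,-250,240],down(0.088)); print(bot.read_state()["t"])
im=bot.camera("scene");im2=bot.camera("top")
o=np.hstack([cv2.resize(im[100:350,210:420],(400,476)),cv2.resize(im2[150:260,280:420],(400,314))[:476] if 0 else cv2.copyMakeBorder(cv2.resize(im2[150:260,280:420],(400,314)),0,162,0,0,cv2.BORDER_CONSTANT)])
cv2.imwrite("pics/s2.png",cv2.cvtColor(o,cv2.COLOR_RGB2BGR))
E
```

```text
grip 18.4833 55.677145667093846 24.96394917499856 [ 0.4 -0.2  0.7] [ 0.2 -0.2  0.8]
lifted 20.0333 55.77573657843104 24.847412800500024 [ 0.6 -0.2 -2.1]
touch 24.4917 -1 8.421731109790127 [609.7 -66.9  90. ]
grip 30.3583 58.103338006095235 24.999986216425896 [-0.6  0.8  0.3] [-0.2  1.2  2.3]
lifted 31.9083 58.26811707837946 24.870504029095173 [ 0.4  0.6 -1.8]
touch 36.9083 -1 9.015679351260108 [ 538.6 -246.4   90.1]
41.2083
```

View pics/s2.png

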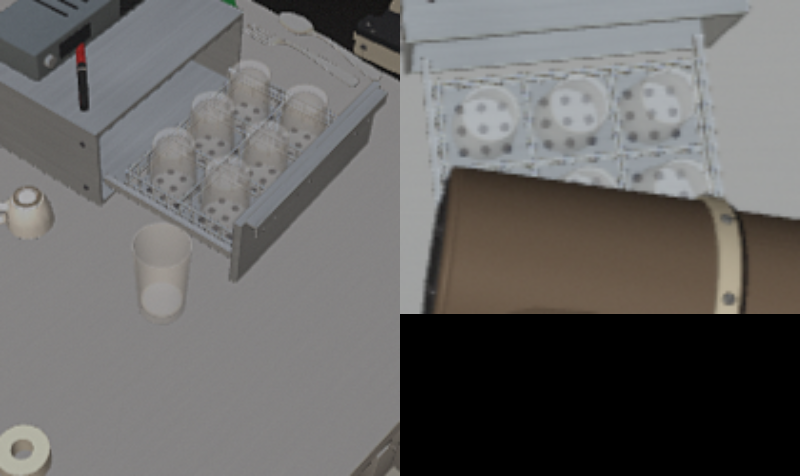

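All six cells now hold a tumbler, the tall glass stands clear at (162,275), and the roll is untouched. Now I'll push the drawer shut.

```bash
python3 - <<'E'
from h import *
y=0.088;ex=np.array([np.cos(y),np.sin(y)]);lip=np.array([573.5,-156.9])-127.5*ex
P=lambda s,z=110:[*(lip+s*ex),z]
q=down(y)
bot.move_ptp(P(-45,200),q);bot.line_to(P(-45),150)
bot.line_to(P(-8),40);f0=bot.read_state()["contact_force"];print(f0.round(1),lip)
bot.line_to(P(180),75);s=bot.read_state();print(s["t"],s["contact_force"].round(1))
d=180
while d<230:
    d+=2.5;bot.line_to(P(d),30);F=bot.read_state()["contact_force"]
    if F[:2]@ex<-18:break
s=bot.read_state();print(d,s["t"],s["tcp_pos"].round(1),F.round(1))
E
```

```text
[-0.4 -0.9 -0.4] [ 446.49336149 -168.10552433]
46.2333 [-2.4  0.8 -1.3]
207.5 48.9833 [ 646.  -150.5  110. ] [-26.    1.8  18. ]
```

The stop force came at (646,-150.5), and I predicted (647,-150) for fully shut. I'll back off and check.

```bash
python3 - <<'E'
from h import *
ex=np.array([np.cos(.088),np.sin(.088)]);p=bot.read_state()["tcp_pos"]
bot.line_to([*(p[:2]-60*ex),110],100);bot.line_to([*(p[:2]-140*ex),230],200)
print(bot.read_state()["t"])
im=bot.camera("scene")
cv2.imwrite("pics/s3.png",cv2.cvtColor(cv2.resize(im[80:350,170:450],(800,600)),cv2.COLOR_RGB2BGR))
E
```

```text
50.6833
```

View pics/s3.png

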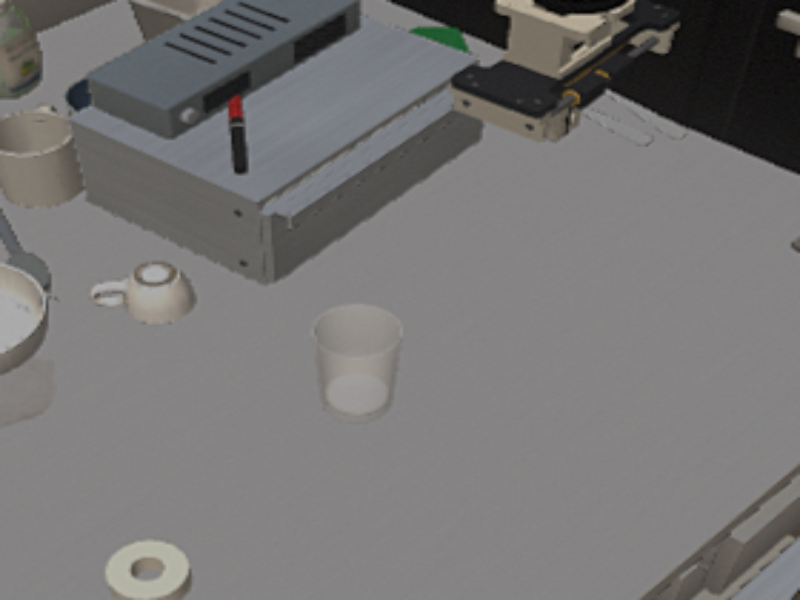

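The front panel sits flush against the cabinet (edge at about (270,245)), the tall glass is upright at (357,365), and the roll hasn't moved.

```bash
python3 -c "
from plant import bot
print(bot.close_job())"
```

```text
the job is handed in; nothing more can be done
None
```

I handed the job in at about 51 s of the 69 s: the tall glass stands upright on the worktop, every cell holds one tumbler, the drawer is pushed fully shut, and the roll of labels is where it was (the judge's verdict was not returned).

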